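# Stand the headlamp up on its base

### The arm

A 6-joint arm with a two-finger parallel gripper is mounted at the origin on the work surface. World frame = base frame: x ahead of the robot, y to its left, z up, the work surface at z = 0. Lengths are in m, angles in degrees, forces in N, time in s.
With the tool pointing down it reaches from about 0.3 to 0.75 m from the base axis. Payload 8.5 kg.
Tool frame: the origin (TCP) lies on the centre line of the jaws, within the pads' length; the fingertips stand 22 mm ahead of it and the grasp point (between the pads) lies 3 mm ahead of it (env.tip_reach is the distance from the TCP to the fingertips, in m); y points along the fingers, z is the direction in which the jaws open and shut, and the axes are right-handed (so a half turn about y gives the same grasp; the last joint's range is limited). The gripper opens to 85 mm and grips with 20 to 120 N. Pads are 22 mm wide; open, the fingers measure 114 mm over their backs; the gripper's body (76 mm by 85 mm) begins 54 mm behind the grasp point. The pads swing forward as they close: fully open they stand 13 mm farther back than shut.
Start: joints at [-85.732, 21.807, 74.336, -0, 83.858, -12.336], TCP at [0.157, -0.527, 0.253] pointing down, gripper open.
Joint ranges: [-178.18, 178.18], [-50.72, 133.34], [12.68, 142.11], [-81.47, 261.47], [9.98, 163.14], [-165.26, 165.26]. Speed limits (degrees/s): [136.94, 136.94, 180, 180, 180, 180].

### API

Orientations are given as a 3x3 rotation matrix whose columns are the frame's x, y, z axes.
In Python, from rig import env, get_image gives the robot as it stands. The module is installed in compiled form; this text tells all that it offers.
- The arm moves only by the tool carry_out, never from a script. Its argument "targets" is a list that holds one entry, the list of rows, each a list of 7 numbers: the closure, from 0 (fully open) to 1 (shut), then the shift along the world's x, y, z in mm, then the turn, a rotation vector about the world's x, y, z in degrees. In form: [[[claw, dx, dy, dz, ax, ay, az], ...]]. A call has 1 to 20 rows; each row is the pose to reach, as a shift and turn from the pose commanded when the call began; what a row does not reach only later rows make up. A row lasts 1/12 s, in which the tool goes at most 41.7 mm and 7.16 degrees, less where a joint would pass 70% of its speed; a pose out of reach is approached as far as the arm can. A call with a gripper value outside its range is refused whole. The fingers move at their own pace and stop on an object; "squeeze" is the grip in N (left out, the last holds). Time passes only in rows, so rows that repeat a pose let the fingers close. It gives the time, the measured TCP pose, the force and the opening at its end, in the units of the state.
- env.observe(): the state, without advancing time (a new reading comes with each control period).
- get_image(name): name is "scene" or "top" or "wrist"; returns a dict with "img" (420x560x3 uint8, red, green, blue), "fx", "fy", "cx", "cy" (pixels), "rvec" (rotation vector, rad) and "tvec" (3), from world to camera coordinates, as OpenCV has them. Camera axes: x right, y down, z forward; pixel columns grow to the right and rows downward; lengths in m; the calibration is good to about 2 mm. A picture is of the moment at which its call begins. There is no depth.
- env.close_job(): hands the job in, once; it reports no verdict.
The state is a dict: "time_s": time; "q": joint angles; "qvel": joint speeds; "joint_efforts": joint torques, N m; "position": TCP position; "tool_rot": TCP orientation; "ft_force": force on the tool from outside, world axes, zero at the start; "wrist_torque": the same for the moment, N m; "grip_width": finger opening in m.
Only numpy, scipy, OpenCV 4.12 (cv2) and the standard library are available. Lean on these libraries where they do the work, as an engineer would, in place of code of your own. Each camera call takes 0.05 s, during which the arm holds its last target.

### The job

One headlamp of the pair lies on its back on the rubber mat. Tip it up where it lies, without shoving it along the mat, by pushing its top edge up and over with the fingers, until it stands by itself on its flat underside like the other headlamp, bulb sockets towards you. Do not grip it, lift it off the mat or touch its freshly polished lens, and leave everything else where it is.

Things in the scene. Friction and masses are not known exactly. Their poses are not given: they have to be found in the camera images.
- headlamp: The headlamp to stand up: black housing, clear lens, 212 wide, 158 tall, 102 deep (mm), about 0.75 kg. It starts lying on its flat back (bulb sockets down), lens up. Origin: middle of its lower rear edge, the straight far edge on the mat about which it tips. Axes: z the way the lens looks, -x the way its top looks (towards the robot within 26 degrees), y along its width; x points straight down once it stands.
- lens: The clear lens on the front of that headlamp, 198 x 132 mm, 14 mm proud of the flange around it and set 13 mm back from the flange's top edge; not to be touched. Origin and axes are those of the headlamp.
- top_edge (a point): The place to push: middle of the lamp's top edge, which is the edge nearest the robot at the start, 84 mm above the mat. It is the edge of a straight flange 8 mm thick and 212 mm wide, that stands out 8 mm from the housing wall below it; the wall runs straight down for 24 mm, then slopes inwards under it to the lamp's back, 68 mm farther in. In the headlamp's frame: x -158, z 84 mm.
- rear_left (a point): Point on the headlamp's lower rear edge, 85 mm to its +y side; it stays on the mat while the lamp is tipped.
- rear_right (a point): The same, 85 mm to the -y side.
- balance (a point): The headlamp's centre of mass, 63 mm above its underside and 44 mm in front of its back (x -63, z 44 mm in its frame). Tipped up by more than about 55 degrees it goes the rest of the way to standing by itself.
- front_foot (a point): Middle of the headlamp's lower front edge, 88 mm from the lower rear edge along its z axis; it comes down on the mat when the lamp stands.
- mat: Grey-green rubber mat fixed on the bench, 540 (x) x 1000 (y) x 4 mm; origin at the centre of its underside, x away from the robot. It grips the lamp well (friction about 0.9).
- standing_lamp: The other headlamp of the pair, the same size, already standing on its underside, lens away from the robot, 158 mm tall. Origin: middle of its lower rear edge; z up, x the way its lens looks.
- bulb_a: Headlamp bulb standing on its metal base, 43 mm across, 77 mm tall, at the near edge of the mat, to the right of the tape roll; origin under its base.
- bulb_b: Another such bulb, at an outer near corner of the mat; origin under its base.
- dust_cap: Round black rubber cap, 76 mm across, 30 mm tall, at an outer near corner of the mat; origin under its centre.
- tape_roll: Roll of masking tape lying flat, 96 mm across, 24 mm tall, in front of the robot; origin under its centre.
- polish_bottle: White bottle, 58 mm across, 165 mm tall, at an outer side of the mat; origin under its centre.
- spray_can: Metal spray can, 65 mm across, 195 mm tall, at an outer side of the mat; origin under its centre.
- screwdriver: Screwdriver lying sideways along the near edge of the mat, about 210 mm long, 26 mm thick; origin below its middle.

How it is judged:
By the outcome, as a careful person would: the job done as asked, in the order asked, and still so for the second after the job is handed in, with the robot touching nothing.
It also fails if it takes over 40 s, if anything falls off the work surface, if the arm or the gripper's body presses on something with over 40 N, if the wrist force passes 120 N, or if a joint passes its speed limit or range.

## Working session

There is one attempt and no reset: what is moved stays moved. The work goes in short steps, Python scripts to look and compute and a tool call to move; the robot and the scene stay as the last step left them, time stands still between calls to the robot, and variables do not carry over. Pictures are saved under pics/ and viewed, and the job is handed in when it is done.

Besides the shell and the picture viewer there is one more tool, called after "Emit:" by a JSON object that holds its "fn" and its "kwargs", one argument or row to a line. carry_out: Moves the arm, as the interface text tells. Its arguments: {"type":"object","properties":{"targets":{"type":"array"},"squeeze":{"type":"number"}},"required":["targets"]}

```bash
mkdir -p pics; python3 - <<'E'
from rig import env,get_image
import cv2,pickle
d={}
for n in("scene","top"):
    g=get_image(n);d[n]=g;cv2.imwrite(f"pics/{n}0.png",g["img"][:,:,::-1])
    print(n,g["fx"],g["fy"],g["cx"],g["cy"],g["rvec"],g["tvec"])
pickle.dump(d,open("im0.pkl","wb"))
s=env.observe();print(s, env.tip_reach)
E
```

```text
scene 491.84999821415744 491.84999821415744 287.99470029364727 210.9205841361325 [ 2.23638926  0.64334363 -0.28027391] [-0.46492933 -0.12261285  1.47072117]
top 404.7728859835588 404.7728859835588 281.4352207175545 202.20727205671741 [ 2.14854255 -2.17952335  0.10596942] [0.02182945 0.55550847 1.11720285]
{'time_s': 0.1, 'q': array([-8.57325940e+01,  2.18383147e+01,  7.43771217e+01,  7.95557681e-04,
        8.38562219e+01, -1.23353559e+01]), 'qvel': array([-0.030632  , -0.078582  , -0.21054028,  0.04829909,  0.03141949,
       -0.08307203]), 'joint_efforts': array([ 5.21494818e-03, -4.49213040e+01, -2.31657135e+01, -1.81899117e-05,
        3.58542566e-03, -2.09635658e-05]), 'position': array([ 0.15714291, -0.52685439,  0.25278175]), 'tool_rot': array([[-9.58309240e-01, -7.92972856e-05,  2.85733082e-01],
       [-2.85732955e-01,  1.24823268e-03, -9.58308468e-01],
       [-2.80670110e-04, -9.99999218e-01, -1.21885076e-03]]), 'ft_force': array([-0.43898995, -0.66197307,  0.22639667]), 'wrist_torque': array([-0.00610858, -0.01644075,  0.03418261]), 'grip_width': 0.08545179666941236} 0.022
```

View pics/scene0.png

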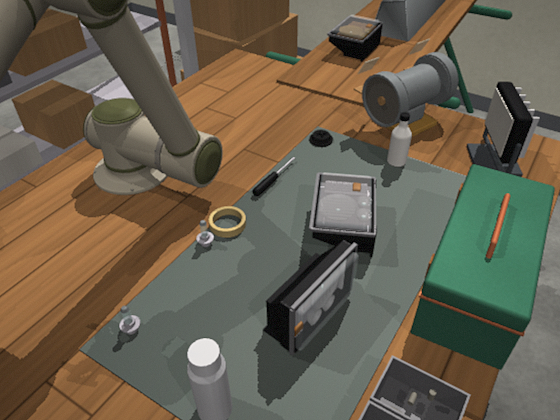

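View pics/top0.png

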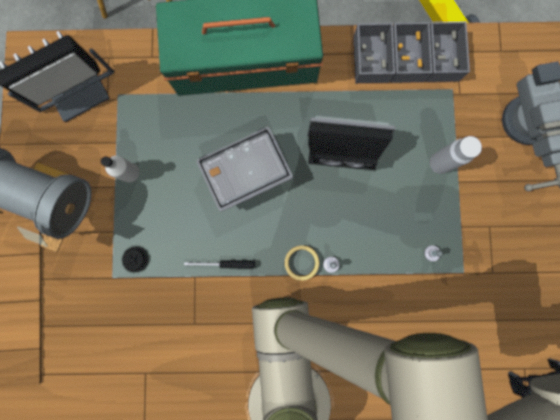

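The lying lamp is at top-image (245,168). Its near edge runs from about (220,207) to (292,180). The standing lamp is just to its right, at about (348,143). I'll enlarge both views for corners.

```bash
python3 - <<'E'
import cv2
a=cv2.imread("pics/top0.png")[115:220,180:310];cv2.imwrite("pics/topz.png",cv2.resize(a,None,fx=5.5,fy=5.5,interpolation=cv2.INTER_CUBIC))
a=cv2.imread("pics/scene0.png")[160:260,300:390];cv2.imwrite("pics/scenez.png",cv2.resize(a,None,fx=6,fy=6,interpolation=cv2.INTER_CUBIC))
E
```

```text
(no output)
```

View pics/topz.png

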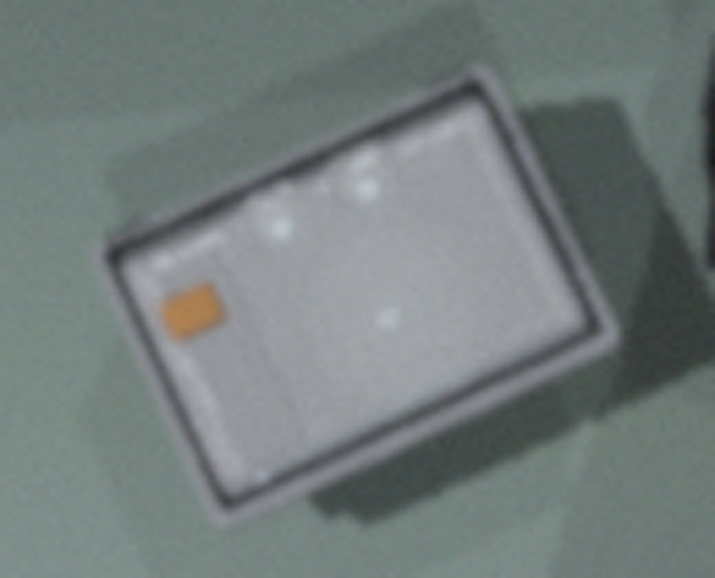

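View pics/scenez.png

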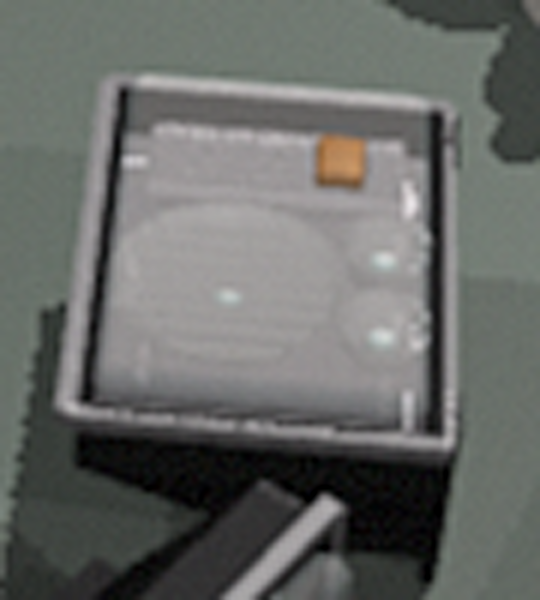

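```bash
cat > h.py <<'E'
import numpy as np,cv2,pickle
def ray(g,uv):
    K=np.array([[g["fx"],0,g["cx"]],[0,g["fy"],g["cy"]],[0,0,1]])
    R=cv2.Rodrigues(np.array(g["rvec"],float))[0];t=np.array(g["tvec"],float).ravel()
    c=-R.T@t; d=R.T@np.linalg.inv(K)@np.array([uv[0],uv[1],1.]);return c,d/np.linalg.norm(d)
def onz(g,uv,z):
    c,d=ray(g,uv);return c+d*(z-c[2])/d[2]
def proj(g,P):
    K=np.array([[g["fx"],0,g["cx"]],[0,g["fy"],g["cy"]],[0,0,1]])
    return cv2.projectPoints(np.array(P,float).reshape(-1,3),np.array(g["rvec"],float),np.array(g["tvec"],float),K,None)[0].reshape(-1,2)
def tri(g1,a,g2,b):
    c1,d1=ray(g1,a);c2,d2=ray(g2,b)
    s=np.linalg.lstsq(np.c_[d1,-d2],c2-c1,rcond=None)[0];p=c1+s[0]*d1;q=c2+s[1]*d2
    return (p+q)/2,np.linalg.norm(p-q)
E
python3 - <<'E'
from h import *
d=pickle.load(open("im0.pkl","rb"));T,S=d["top"],d["scene"]
t=dict(FR=(475,65),FL=(105,250),NL=(222,522),NR=(618,338))
s=dict(NL=(110,78),NR=(62,415),FR=(455,450),FL=(455,105))
P={}
for k in t:
    a=((t[k][0]+.5)/5.5+180-.5,(t[k][1]+.5)/5.5+115-.5);b=((s[k][0]+.5)/6+300-.5,(s[k][1]+.5)/6+160-.5)
    A=onz(T,a,.092);B=onz(S,b,.092);p,e=tri(T,a,S,b);P[k]=A
    print(k,A.round(4),B.round(4),p.round(4),round(e,4))
n=lambda a,b:np.linalg.norm(P[a]-P[b])
print(n('FR','FL'),n('NR','NL'),n('NL','FL'),n('NR','FR'))
w=P['NL']-P['NR'];print("edge ang",np.degrees(np.arctan2(-w[0],w[1])),"mid",(P['NL']+P['NR'])/2)
w=P['FL']-P['FR'];print("edge ang",np.degrees(np.arctan2(-w[0],w[1])),"mid",(P['FL']+P['FR'])/2)
for nm,uv in dict(scan=(452,150),bulba=(332,265),tape=(302,262),bulbb=(433,253)).items(): print(nm,onz(T,uv,.03))
# standing lamp top corners at .162
for uv in [(310,121),(391,127),(309,145),(383,155)]: print(onz(T,uv,.162))
E
```

```text
FR [0.7579 0.0529 0.092 ] [0.7582 0.047  0.092 ] [0.7579 0.0523 0.0878] 0.0029
FL [0.6674 0.2362 0.092 ] [0.6684 0.2437 0.092 ] [0.6685 0.2366 0.0961] 0.0047
NL [0.532  0.1782 0.092 ] [0.5302 0.1794 0.092 ] [0.5315 0.1777 0.0937] 0.0007
NR [ 0.6196 -0.0159  0.092 ] [ 0.6197 -0.0173  0.092 ] [ 0.6195 -0.0161  0.0909] 0.0007
0.20446250562018325 0.212899749746619 0.14729906300777298 0.15444016362522256
edge ang 24.30897529204626 mid [0.57578145 0.08115895 0.092     ]
edge ang 26.289119524503402 mid [0.71263837 0.14451334 0.092     ]
scan [ 0.69861453 -0.47596362  0.03      ]
bulba [ 0.37795546 -0.12436354  0.03      ]
tape [ 0.38735104 -0.04109142  0.03      ]
bulbb [ 0.40721756 -0.40629417  0.03      ]
[ 0.74931948 -0.06285948  0.162     ]
[ 0.73025046 -0.26869193  0.162     ]
[ 0.68677834 -0.05898958  0.162     ]
[ 0.65800443 -0.24544548  0.162     ]
```

```bash
cat >> h.py <<'E'
from scipy.spatial.transform import Rotation as Ro
TH=np.radians(24.8);f=np.array([np.cos(TH),np.sin(TH),0]);w=np.array([-np.sin(TH),np.cos(TH),0]);Z=np.array([0,0,1.])
LIP=np.array([.576,.081,.084]);HINGE=LIP+.158*f;HINGE[2]=.004
def tool(al):
    a=np.radians(al);d=np.cos(a)*f-np.sin(a)*Z;z=-w;return np.c_[np.cross(d,z),d,z]
def delta(s,p,R):
    return ((p-s["position"])*1e3).round(1),np.degrees(Ro.from_matrix(R@s["tool_rot"].T).as_rotvec()).round(2)
def at(al,ahead,up):  # tip ahead of lip (m) along d, upper face 'up' relative to lip
    R=tool(al);d=R[:,1];n=-R[:,0];return LIP+d*(ahead-.022)+n*(up-.011),R
E
python3 - <<'E'
from h import *
from rig import env
s=env.observe()
p,R=at(25,-.06,-.010);print(p,R.round(3));print(delta(s,p,R))
E
```

```text
[0.50047997 0.04610485 0.09962223] [[-0.384  0.823  0.419]
 [-0.177  0.38  -0.908]
 [-0.906 -0.423 -0.   ]]
(array([ 343.3,  573. , -153.2]), array([ 22.93, -60.86,   7.26]))
```

Emit:
{"fn": "carry_out", "kwargs": {
  "targets": [
    [[0,15,30,5,0,0,0],[0,30,60,10,0,0,0],[0,45,90,10,0,0,0],[0,60,120,10,0,0,0],[0,75,150,10,1,-3,0],[0,90,180,10,3,-8,1],[0,105,210,10,5,-12,2],[0,120,240,10,6,-17,2],[0,135,270,10,8,-21,3],[0,150,300,10,9,-25,3],[0,165,330,10,11,-30,4],[0,180,360,10,13,-34,4],[0,195,390,10,14,-39,5],[0,210,420,10,16,-43,5],[0,225,450,10,18,-47,6],[0,240,480,10,19,-51,6],[0,255,505,10,21,-55,7],[0,268,530,10,22.5,-60,7.2],[0,280,550,10,22.93,-60.86,7.26],[0,290,560,10,22.93,-60.86,7.26]]
  ]
}}

```text
time_s: 1.77
position: [0.4467, 0.0351, 0.2622]
tool_rot: [[-0.386, 0.822, 0.419], [-0.175, 0.381, -0.908], [-0.906, -0.423, -0.003]]
ft_force: [-0.1, -0.4, 0.5]
grip_width: 0.0855
```

```bash
python3 - <<'E'
from h import *
from rig import env,get_image
s=env.observe();print(s["q"].round(1))
p,R=at(25,-.06,-.010);print(delta(s,p,R))
for n in("scene","wrist"):
    g=get_image(n);cv2.imwrite(f"pics/{n}1.png",g["img"][:,:,::-1])
E
```

```text
[-39.2   3.  127.   85.2  54.8 -32.5]
(array([  53.8,   11. , -162.6]), array([-0.12, -0.11,  0.02]))
```

View pics/scene1.png

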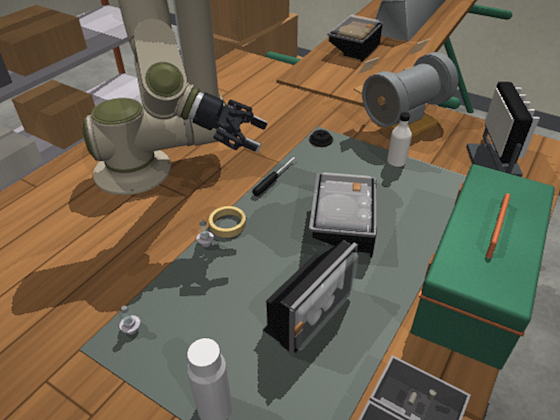

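View pics/wrist1.png

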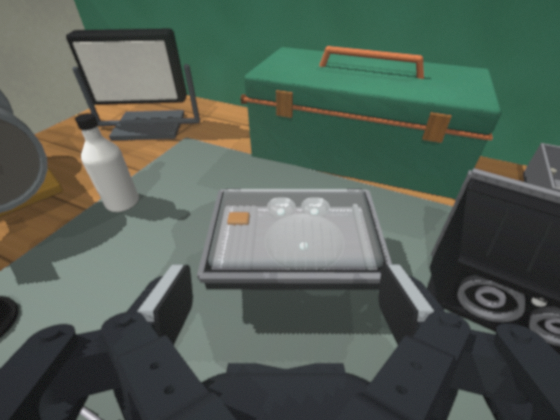

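The wrist view shows the lamp's flange edge level at row about 275, columns 205–385, so the yaw matches. The 13 mm lateral shift still to come agrees with that. I'll descend partway and check arm clearance to the bulb and tape.

Emit:
{"fn": "carry_out", "kwargs": {
  "targets": [
    [[0,5,-5,-15,0,0,0],[0,10,0,-30,0,0,0],[0,15,3,-45,0,0,0],[0,20,5,-60,0,0,0],[0,25,5,-75,0,0,0],[0,30,5,-90,0,0,0],[0,30,5,-90,0,0,0]]
  ]
}}

```text
time_s: 2.45
position: [0.4775, 0.0371, 0.1715]
tool_rot: [[-0.386, 0.822, 0.418], [-0.176, 0.379, -0.909], [-0.905, -0.424, -0.002]]
ft_force: [0.4, -1.1, 1.1]
grip_width: 0.0855
```

```bash
python3 - <<'E'
from h import *
from rig import env,get_image
s=env.observe();print(s["q"].round(1),s["ft_force"])
p,R=at(25,-.06,-.010);print(delta(s,p,R))
a=get_image("scene")["img"];b=get_image("top")["img"]
cv2.imwrite("pics/s2.png",cv2.resize(a[50:300,70:400],None,fx=2.4,fy=2.4)[:,:,::-1]);cv2.imwrite("pics/t2.png",b[:,:,::-1])
E
```

```text
[-34.4  21.3 131.5 105.7  53.9 -60.8] [ 0.36814941 -1.1281897   1.05466667]
(array([ 23. ,   9. , -71.9]), array([-0.05, -0.15,  0.11]))
```

View pics/s2.png

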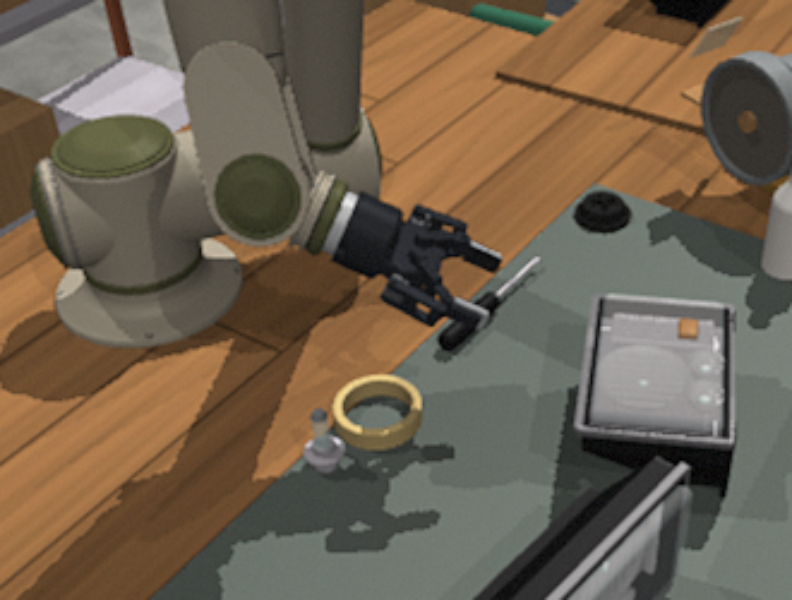

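View pics/t2.png

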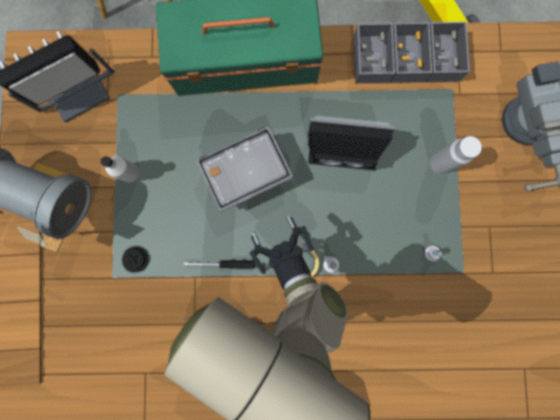

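Emit:
{"fn": "carry_out", "kwargs": {
  "targets": [
    [[0,5,2,-12,0,0,0],[0,10,4,-25,0,0,0],[0,14,6,-38,0,0,0],[0,18,7,-50,0,0,0],[0,21,8,-62,0,0,0],[0,23,9,-72,0,0,0],[0,23,9,-72,0,0,0]]
  ]
}}

```text
time_s: 3.13
position: [0.5005, 0.0466, 0.1012]
tool_rot: [[-0.384, 0.823, 0.418], [-0.177, 0.379, -0.908], [-0.906, -0.422, 0.0]]
ft_force: [0.2, -0.3, 0.3]
grip_width: 0.0854
```

```bash
python3 - <<'E'
from h import *
from rig import env,get_image
s=env.observe();print(s["q"].round(1),s["ft_force"],s["position"])
p,R=at(25,.0,-.010);print(delta(s,p,R))
p,R=at(25,.007,-.006);print(delta(s,p,R))
g=get_image("scene");a=g["img"];b=get_image("top")["img"];c=get_image("wrist")["img"]
print(proj(g,[s["position"]+s["tool_rot"][:,1]*.022+s["tool_rot"][:,2]*k for k in(-.043,.043,-.057,.057)]))
cv2.imwrite("pics/s3.png",cv2.resize(a[100:300,160:400],None,fx=3.3,fy=3)[:,:,::-1]);cv2.imwrite("pics/t3.png",cv2.resize(b[110:330,170:400],None,fx=2.6,fy=2.6)[:,:,::-1]);cv2.imwrite("pics/w3.png",c[:,:,::-1])
E
```

```text
[-30.2  35.9 132.2 119.6  58.6 -78.6] [ 0.24844094 -0.3207433   0.29551442] [0.50047524 0.04660151 0.10122874]
(array([ 49.4,  22.3, -27. ]), array([0.  , 0.02, 0.07]))
(array([ 56.7,  25.7, -26.3]), array([0.  , 0.02, 0.07]))
[[291.69068436 186.05410847]
 [287.44083254 208.13214042]
 [292.3429833  182.66540753]
 [286.70670345 211.94594996]]
```

View pics/s3.png

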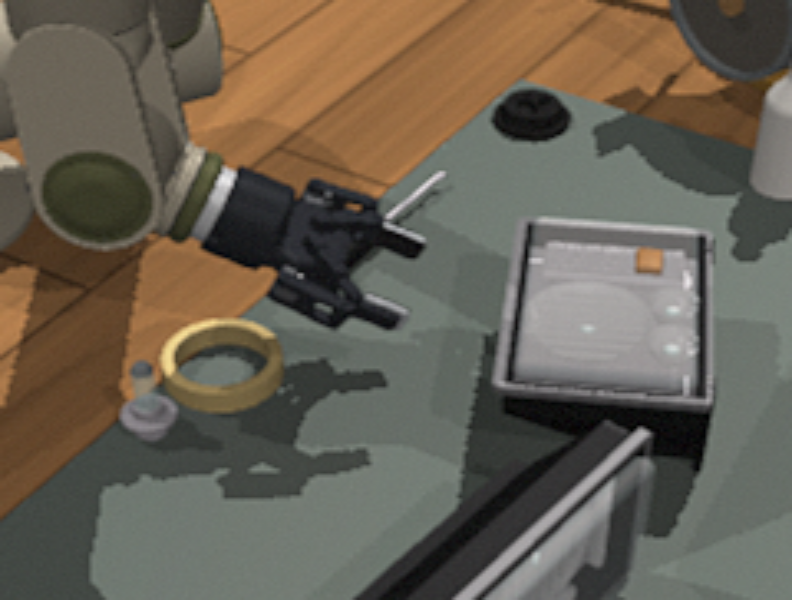

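View pics/t3.png

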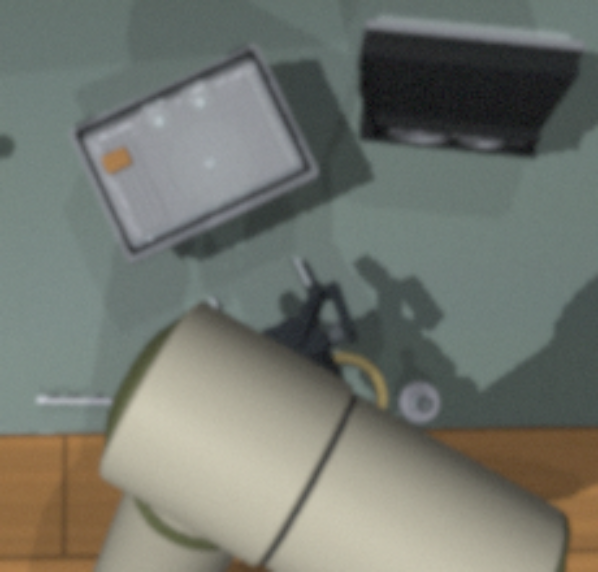

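View pics/w3.png

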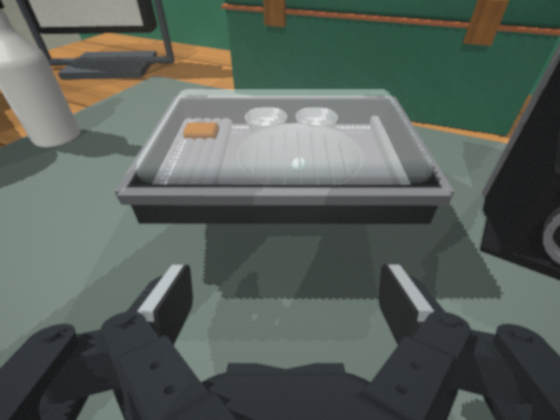

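Tips are visible at scene (289,179) and (283,205), a few px behind where the 22 mm reach would project. So the open fingers' tips probably sit about 10 mm farther back. I'll advance under the flange and feel for the wall.

Emit:
{"fn": "carry_out", "kwargs": {
  "targets": [
    [[0,10,4.5,-6,0,0,0],[0,20,9,-11,0,0,0],[0,30,13.5,-17,0,0,0],[0,40,18,-22,0,0,0],[0,49,22,-27,0,0,0],[0,49,22,-27,0,0,0],[0,49,22,-27,0,0,0]]
  ]
}}

```text
time_s: 3.87
position: [0.5491, 0.0692, 0.0749]
tool_rot: [[-0.383, 0.823, 0.419], [-0.178, 0.38, -0.908], [-0.906, -0.422, 0.001]]
ft_force: [-0.2, -0.4, -0.2]
grip_width: 0.0856
```

```bash
python3 - <<'E'
from h import *
from rig import env,get_image
s=env.observe();print(s["q"].round(1),s["ft_force"],s["position"])
p,R=at(25,.0,-.010);print(delta(s,p,R))
p,R=at(25,.010,-.010);print(delta(s,p,R))
g=get_image("scene");a=g["img"];c=get_image("wrist")["img"]
cv2.imwrite("pics/s4.png",cv2.resize(a[150:270,240:400],None,fx=4.5,fy=4.5)[:,:,::-1]);cv2.imwrite("pics/w4.png",c[:,:,::-1])
E
```

```text
[-22.5  40.3 125.2 126.3  55.7 -77.2] [-0.2054752  -0.40728943 -0.23203975] [0.54906187 0.06915725 0.07488981]
(array([ 0.8, -0.2, -0.6]), array([0.04, 0.05, 0.02]))
(array([ 9. ,  3.6, -4.9]), array([0.04, 0.05, 0.02]))
```

View pics/s4.png

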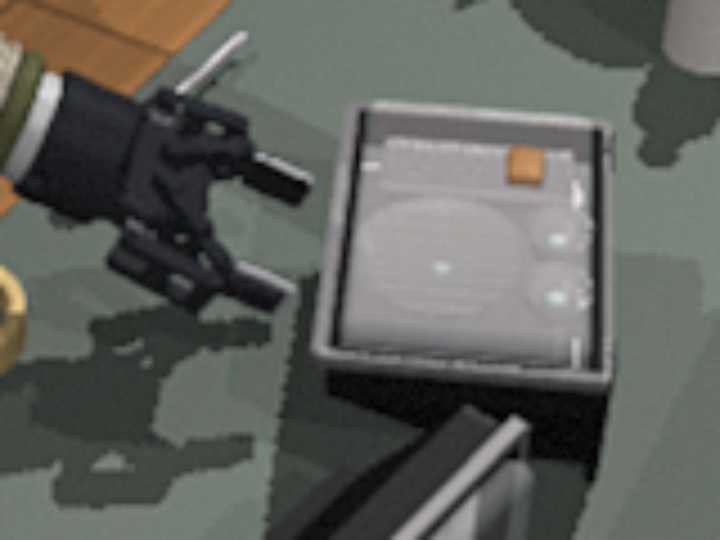

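View pics/w4.png

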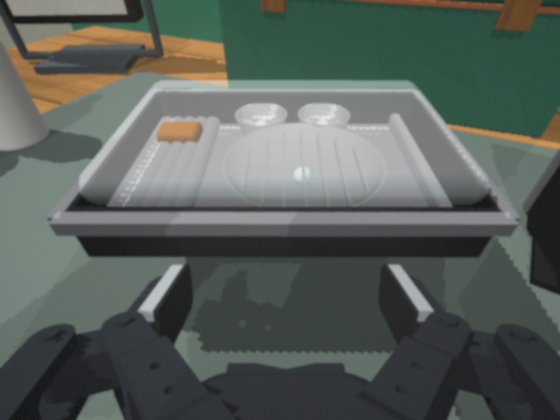

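Emit:
{"fn": "carry_out", "kwargs": {
  "targets": [
    [[0,5,2.3,-2.5,0,0,0],[0,9,4,-4.5,0,0,0],[0,12,5.5,-6,0,0,0],[0,15,7,-7.5,0,0,0],[0,15,7,-7.5,0,0,0],[0,15,7,-7.5,0,0,0]]
  ]
}}

```text
time_s: 4.47
position: [0.5642, 0.0761, 0.0667]
tool_rot: [[-0.384, 0.823, 0.419], [-0.178, 0.379, -0.908], [-0.906, -0.423, 0.0]]
ft_force: [-0.1, -0.3, -0.7]
grip_width: 0.0852
```

```bash
python3 - <<'E'
from h import *
from rig import env,get_image
s=env.observe();print(s["ft_force"],s["position"])
p,R=at(25,.018,-.010);print(delta(s,p,R))
g=get_image("scene");a=g["img"];c=get_image("wrist")["img"]
cv2.imwrite("pics/s5.png",cv2.resize(a[150:270,240:400],None,fx=4.5,fy=4.5)[:,:,::-1]);cv2.imwrite("pics/w5.png",c[:,:,::-1])
E
```

```text
[-0.1021804  -0.33063838 -0.7476924 ] [0.56417856 0.07614433 0.0666728 ]
(array([ 0.5, -0.4, -0. ]), array([ 0.03, -0.01,  0.04]))
```

View pics/s5.png

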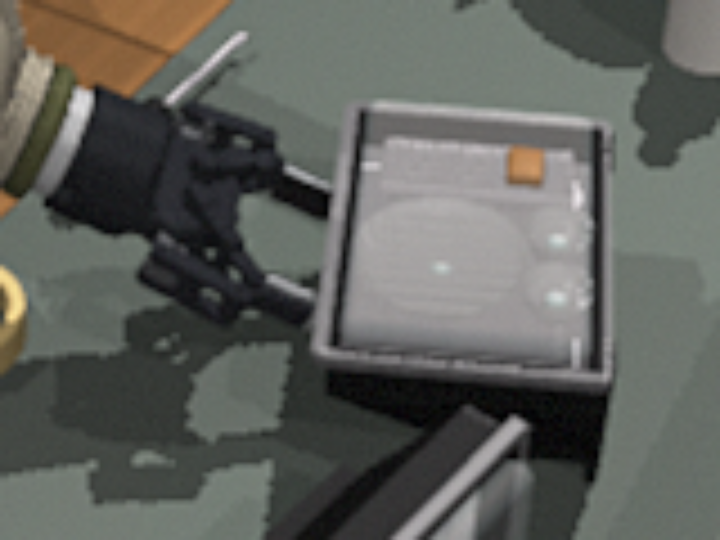

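View pics/w5.png

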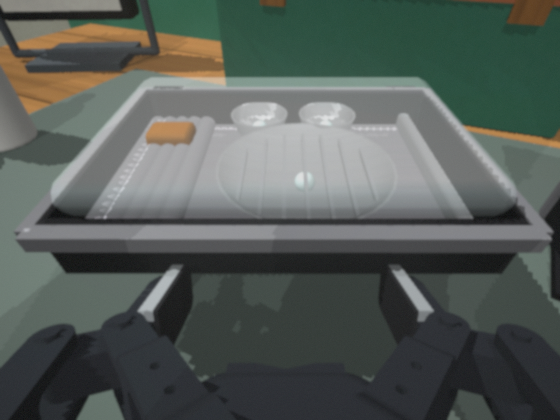

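Emit:
{"fn": "carry_out", "kwargs": {
  "targets": [
    [[0,2,1,-1,0,0,0],[0,2.8,1.4,1,0,0,0],[0,3.6,1.7,3,0,0,0],[0,4.4,2.1,5,0,0,0],[0,4.4,2.1,5,0,0,0]]
  ]
}}

```text
time_s: 4.98
position: [0.5684, 0.0781, 0.072]
tool_rot: [[-0.384, 0.823, 0.418], [-0.178, 0.379, -0.908], [-0.906, -0.424, 0.001]]
ft_force: [-1.7, -1.2, -1.6]
grip_width: 0.0854
```

Emit:
{"fn": "carry_out", "kwargs": {
  "targets": [
    [[0,0.8,0.4,2,0,0,0],[0,0.8,0.4,2,0,0,0]]
  ]
}}

```text
time_s: 5.15
position: [0.5692, 0.0785, 0.0739]
tool_rot: [[-0.384, 0.823, 0.418], [-0.177, 0.379, -0.908], [-0.906, -0.423, 0.0]]
ft_force: [-2.3, -1.0, -1.7]
grip_width: 0.0855
```

Emit:
{"fn": "carry_out", "kwargs": {
  "targets": [
    [[0,0.8,0.4,2,0,0,0],[0,0.8,0.4,2,0,0,0]]
  ]
}}

```text
time_s: 5.32
position: [0.5701, 0.0789, 0.076]
tool_rot: [[-0.384, 0.823, 0.418], [-0.177, 0.379, -0.908], [-0.906, -0.423, 0.001]]
ft_force: [-2.0, -2.1, -1.5]
grip_width: 0.0857
```

```bash
cat > look.py <<'E'
import sys
from h import *
from rig import env,get_image
k=sys.argv[1]
s=env.observe();print(s["time_s"],s["q"].round(1),s["ft_force"].round(2),s["position"].round(4))
a=get_image("scene")["img"];c=get_image("wrist")["img"];pickle.dump(a,open(f"s{k}.pkl","wb"))
cv2.imwrite(f"pics/s{k}.png",np.hstack([cv2.resize(a[130:270,240:400],None,fx=2.75,fy=3),cv2.resize(c,None,fx=.6,fy=1)])[:,:720+56,::-1])
E
python3 look.py 6
```

```text
5.3167 [-19.8  40.1 121.7 127.2  52.9 -74.1] [-2.03 -2.13 -1.46] [0.5701 0.0789 0.076 ]
```

View pics/s6.png

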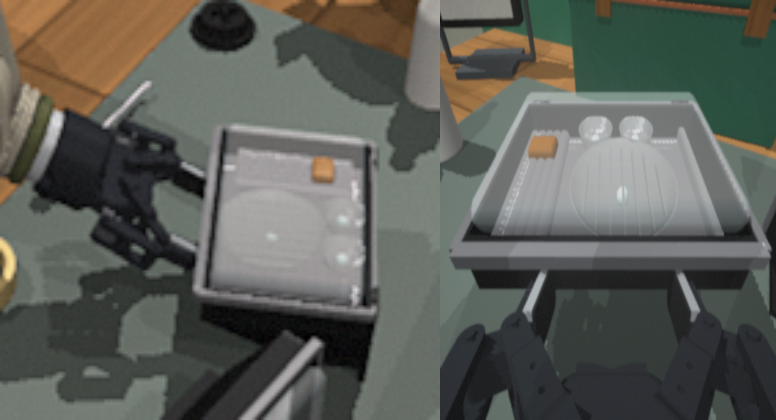

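```bash
python3 - <<'E'
import pickle,cv2,numpy as np
a=pickle.load(open("im0.pkl","rb"))["scene"]["img"];b=pickle.load(open("s6.pkl","rb"))
z=lambda i:cv2.resize(i[160:260,300:390],None,fx=4.2,fy=4.2,interpolation=cv2.INTER_CUBIC)
cv2.imwrite("pics/cmp6.png",np.hstack([z(a),z(b)])[:,:,::-1])
E
```

```text
(no output)
```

View pics/cmp6.png

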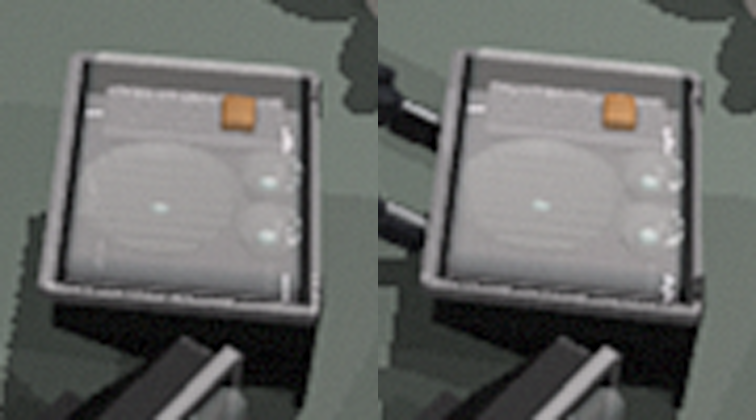

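Near edge has risen about 1 px and the force balances the lamp's weight moment (about 0.48 N m), so it is tipping about its far edge. I'll compute the rigid arc about the hinge.

```bash
cat > arc.py <<'E'
import sys
from h import *
from rig import env
s=env.observe();p=s["position"]
for a in map(float,sys.argv[1].split(',')):
    R=Ro.from_rotvec(np.radians(a)*w);print(a,((HINGE+R.apply(p-HINGE)-p)*1e3).round(1),(a*w).round(2))
E
python3 arc.py 2,4,6,8,10,12,14,16,18,20,22,24,26,28,30
```

```text
2.0 [2.4 1.1 5.7] [-0.84  1.82  0.  ]
4.0 [ 4.9  2.3 11.3] [-1.68  3.63  0.  ]
6.0 [ 7.6  3.5 16.8] [-2.52  5.45  0.  ]
8.0 [10.5  4.9 22.2] [-3.36  7.26  0.  ]
10.0 [13.6  6.3 27.4] [-4.19  9.08  0.  ]
12.0 [16.8  7.8 32.6] [-5.03 10.89  0.  ]
14.0 [20.2  9.3 37.6] [-5.87 12.71  0.  ]
16.0 [23.7 11.  42.5] [-6.71 14.52  0.  ]
18.0 [27.4 12.7 47.2] [-7.55 16.34  0.  ]
20.0 [31.3 14.5 51.8] [-8.39 18.16  0.  ]
22.0 [35.3 16.3 56.3] [-9.23 19.97  0.  ]
24.0 [39.4 18.2 60.6] [-10.07  21.79   0.  ]
26.0 [43.7 20.2 64.7] [-10.91  23.6    0.  ]
28.0 [48.1 22.2 68.7] [-11.74  25.42   0.  ]
30.0 [52.6 24.3 72.5] [-12.58  27.23   0.  ]
```

Emit:
{"fn": "carry_out", "kwargs": {
  "targets": [
    [[0,1.2,0.5,2.9,-0.4,0.9,0],[0,2.4,1.1,5.7,-0.8,1.8,0],[0,4.9,2.3,11.3,-1.7,3.6,0],[0,7.6,3.5,16.8,-2.5,5.4,0],[0,10.5,4.9,22.2,-3.4,7.3,0],[0,13.6,6.3,27.4,-4.2,9.1,0],[0,13.6,6.3,27.4,-4.2,9.1,0]]
  ]
}}

```text
time_s: 6.0
position: [0.5848, 0.0855, 0.1052]
tool_rot: [[-0.518, 0.745, 0.419], [-0.242, 0.342, -0.908], [-0.82, -0.572, 0.003]]
ft_force: [-1.7, -2.2, -0.2]
grip_width: 0.0853
```

```bash
python3 look.py 7; python3 arc.py 2,4,6,8,10,12,14,16,18,20,22,24
```

```text
6.0 [-16.   31.5 114.4 110.   34.7 -50.2] [-1.67 -2.21 -0.24] [0.5848 0.0855 0.1052]
2.0 [3.2 1.5 5.1] [-0.84  1.82  0.  ]
4.0 [ 6.6  3.1 10.2] [-1.68  3.63  0.  ]
6.0 [10.2  4.7 15.1] [-2.52  5.45  0.  ]
8.0 [13.9  6.4 19.8] [-3.36  7.26  0.  ]
10.0 [17.7  8.2 24.4] [-4.19  9.08  0.  ]
12.0 [21.7 10.  28.9] [-5.03 10.89  0.  ]
14.0 [25.9 12.  33.2] [-5.87 12.71  0.  ]
16.0 [30.1 13.9 37.3] [-6.71 14.52  0.  ]
18.0 [34.5 16.  41.3] [-7.55 16.34  0.  ]
20.0 [39.1 18.  45.1] [-8.39 18.16  0.  ]
22.0 [43.7 20.2 48.7] [-9.23 19.97  0.  ]
24.0 [48.4 22.4 52.1] [-10.07  21.79   0.  ]
```

View pics/s7.png

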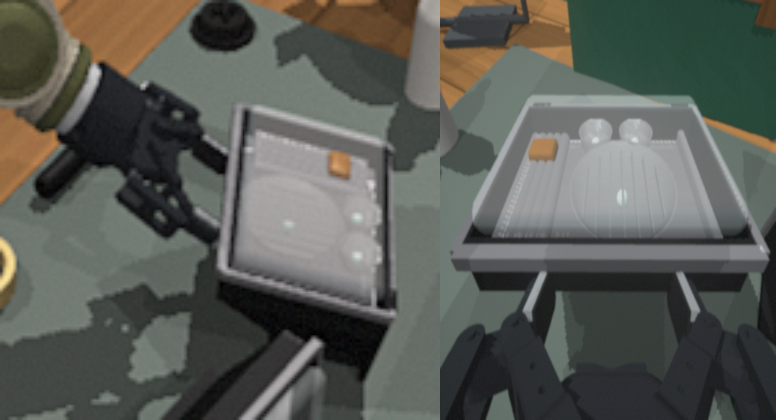

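Tracking is perfect: the lamp looks unchanged in the wrist view, front edge at row 248. But joint 5 is falling towards its 10° limit, so I'll fit a simple kinematic model from the readings to check the rest of the arc.

```bash
cat > kin.py <<'E'
from h import *
from scipy.optimize import least_squares
S=[([-85.73,21.84,74.38],[.1571,-.5269,.2528],[0,.001,-1]),
([-34.4,21.3,131.5],[.4775,.0371,.1715],[.822,.379,-.424]),([-30.2,35.9,132.2],[.5005,.0466,.1012],[.823,.379,-.422]),
([-22.5,40.3,125.2],[.5491,.0692,.0749],[.823,.38,-.422]),([-19.8,40.1,121.7],[.5701,.0789,.076],[.823,.379,-.423]),
([-16,31.5,114.4],[.5848,.0855,.1052],[.745,.342,-.572]),([-39.2,3,127],[.4467,.0351,.2622],[.822,.381,-.423])]
def wc(k,q):
    h,L2,L3,o,L,a=k;q1,q2,q3=np.radians(q)
    r=L2*np.sin(q2)+L3*np.sin(q2+q3)+a;z=h+L2*np.cos(q2)+L3*np.cos(q2+q3)
    return np.array([r*np.cos(q1)-o*np.sin(q1),r*np.sin(q1)+o*np.cos(q1),z])
F=lambda k:np.concatenate([wc(k,q)+k[4]*np.array(y)-p for q,p,y in S])
r=least_squares(F,[.3,.45,.4,.1,.2,0]);K=r.x
def ik(p,y,q0):
    return np.degrees(0)+least_squares(lambda q:(wc(K,q)-(p-K[4]*y))*1e3,q0,x_scale=10).x
def q5(q,y):
    q1,b=np.radians(q[0]),np.radians(q[1]+q[2]);fd=np.array([np.sin(b)*np.cos(q1),np.sin(b)*np.sin(q1),np.cos(b)]);return np.degrees(np.arccos(fd@y))
if __name__=="__main__":
    print(K.round(4),np.abs(r.fun).max())
    for q,p,y in S: print(round(q5(q,np.array(y)),1),end=' ')
    print()
    p=np.array([.5848,.0855,.1052]);y=np.array([.745,.342,-.572]);q=[-16,31.5,114.4]
    for a in range(0,62,5):
        R=Ro.from_rotvec(np.radians(a)*w);pp=HINGE+R.apply(p-HINGE);yy=R.apply(y);q=ik(pp,yy,q);print(a+10,q.round(1),round(q5(q,yy),1), pp.round(3))
E
python3 kin.py
```

```text
[ 0.1436  0.4264  0.3235  0.1277  0.2184 -0.0066] 0.0644015749464606
83.8 53.9 58.6 55.8 52.9 34.7 54.9 
10 [-16.1  33.  113.9] 35.1 [0.585 0.086 0.105]
15 [-14.3  31.5 108.8] 29.0 [0.593 0.089 0.118]
20 [-12.4  31.  103.1] 26.2 [0.603 0.094 0.129]
25 [-10.5  31.5  96.8] 27.5 [0.613 0.099 0.14 ]
30 [-8.6 32.7 89.8] 32.3 [0.624 0.104 0.15 ]
35 [-6.9 34.8 82.1] 39.4 [0.636 0.109 0.158]
40 [-5.2 37.7 73.7] 47.8 [0.649 0.115 0.166]
45 [-3.7 41.3 64.2] 57.1 [0.662 0.121 0.172]
50 [-2.2 46.  53.4] 67.3 [0.675 0.127 0.177]
55 [-0.8 52.  40. ] 78.9 [0.689 0.134 0.18 ]
60 [ 0.4 61.2 19.8] 94.3 [0.703 0.14  0.183]
65 [ 1.3 70.4 -0. ] 109.4 [0.717 0.147 0.183]
70 [ 1.9 71.3 -0. ] 113.1 [0.732 0.153 0.183]
```

```bash
python3 - <<'E'
s=open("kin.py").read()
s=s.replace("h,L2,L3,o,L,a=k;","h,L2,L3,o,L,a,e=k;").replace("+a;z","+a+e*np.cos(q2+q3);z").replace("L3*np.cos(q2+q3)\n","L3*np.cos(q2+q3)-e*np.sin(q2+q3)\n").replace(".2,0])",".2,0,0],loss='soft_l1',f_scale=.003)").replace("np.abs(r.fun).max()","r.fun.round(3)")
open("kin.py","w").write(s)
E
python3 kin.py
```

```text
[1.299e-01 5.371e-01 3.507e-01 1.175e-01 2.355e-01 1.000e-04 1.029e-01] [ 0. -0. -0.  0. -0.  0.  0.  0.  0. -0.  0.  0.  0. -0. -0. -0. -0. -0.
 -0. -0.  0.]
83.8 53.9 58.6 55.8 52.9 34.7 54.9 
10 [-16.   31.5 114.4] 34.7 [0.585 0.086 0.105]
15 [-14.   28.9 109.9] 28.7 [0.593 0.089 0.118]
20 [-12.   27.2 105. ] 26.5 [0.603 0.094 0.129]
25 [-10.   26.5  99.7] 28.4 [0.613 0.099 0.14 ]
30 [-8.1 26.6 94.1] 33.5 [0.624 0.104 0.15 ]
35 [-6.3 27.4 88.2] 40.3 [0.636 0.109 0.158]
40 [-4.5 28.9 82. ] 48.0 [0.649 0.115 0.166]
45 [-2.9 30.9 75.6] 56.1 [0.662 0.121 0.172]
50 [-1.4 33.4 68.8] 64.4 [0.675 0.127 0.177]
55 [-0.1 36.3 61.6] 72.9 [0.689 0.134 0.18 ]
60 [ 1.2 39.8 54. ] 81.5 [0.703 0.14  0.183]
65 [ 2.4 43.6 45.9] 90.4 [0.717 0.147 0.183]
70 [ 3.4 48.  36.9] 99.6 [0.732 0.153 0.183]
```

Model fits to under 1 mm, and the whole arc is reachable (joint 5 stays at or above 26°). Continuing.

Emit:
{"fn": "carry_out", "kwargs": {
  "targets": [
    [[0,1.6,0.8,2.6,-0.4,0.9,0],[0,3.2,1.5,5.1,-0.84,1.82,0],[0,6.6,3.1,10.2,-1.7,3.6,0],[0,10.2,4.7,15.1,-2.5,5.45,0],[0,13.9,6.4,19.8,-3.36,7.26,0],[0,17.7,8.2,24.4,-4.2,9.1,0],[0,21.7,10.0,28.9,-5.0,10.9,0],[0,25.9,12.0,33.2,-5.9,12.7,0],[0,30.1,13.9,37.3,-6.7,14.5,0],[0,34.5,16.0,41.3,-7.55,16.34,0],[0,39.1,18.0,45.1,-8.4,18.2,0],[0,43.7,20.2,48.7,-9.2,20.0,0],[0,48.4,22.4,52.1,-10.07,21.8,0],[0,48.4,22.4,52.1,-10.07,21.8,0],[0,48.4,22.4,52.1,-10.07,21.8,0]]
  ]
}}

```text
time_s: 7.35
position: [0.6315, 0.1079, 0.154]
tool_rot: [[-0.779, 0.465, 0.421], [-0.36, 0.217, -0.907], [-0.513, -0.858, -0.002]]
ft_force: [-0.9, -1.4, -0.0]
grip_width: 0.0851
```

```bash
python3 look.py 8; python3 arc.py 1.5,3,4.5,6,7.5,9,10.5,12,13.5,15,16.5,18,19.5,21,22.5,24,25.5,27
```

```text
7.35 [-6.7 27.3 89.8 25.5 38.8 41.8] [-0.89 -1.44 -0.  ] [0.6315 0.1079 0.154 ]
1.5 [3.6 1.7 2.5] [-0.63  1.36  0.  ]
3.0 [7.2 3.3 4.9] [-1.26  2.72  0.  ]
4.5 [10.9  5.1  7.1] [-1.89  4.08  0.  ]
6.0 [14.7  6.8  9.3] [-2.52  5.45  0.  ]
7.5 [18.5  8.6 11.4] [-3.15  6.81  0.  ]
9.0 [22.4 10.3 13.3] [-3.78  8.17  0.  ]
10.5 [26.3 12.1 15.1] [-4.4   9.53  0.  ]
12.0 [30.2 14.  16.9] [-5.03 10.89  0.  ]
13.5 [34.2 15.8 18.5] [-5.66 12.25  0.  ]
15.0 [38.2 17.7 20. ] [-6.29 13.62  0.  ]
16.5 [42.3 19.5 21.3] [-6.92 14.98  0.  ]
18.0 [46.4 21.4 22.6] [-7.55 16.34  0.  ]
19.5 [50.5 23.3 23.7] [-8.18 17.7   0.  ]
21.0 [54.6 25.2 24.7] [-8.81 19.06  0.  ]
22.5 [58.8 27.2 25.6] [-9.44 20.42  0.  ]
24.0 [63.  29.1 26.4] [-10.07  21.79   0.  ]
25.5 [67.2 31.  27.1] [-10.7   23.15   0.  ]
27.0 [71.4 33.  27.6] [-11.33  24.51   0.  ]
```

View pics/s8.png

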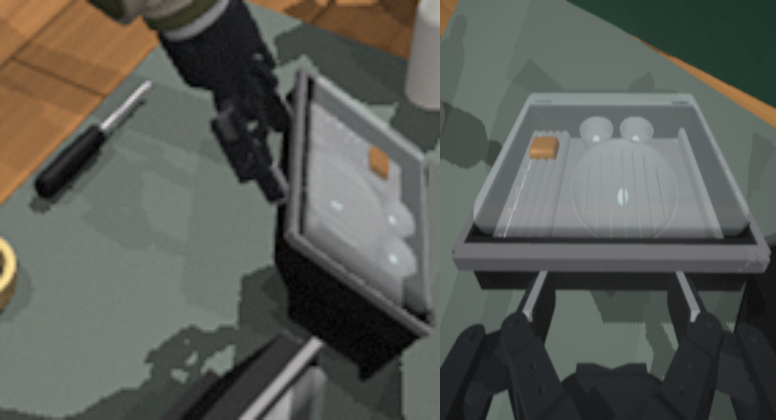

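Emit:
{"fn": "carry_out", "kwargs": {
  "targets": [
    [[0,1.8,0.9,1.3,-0.3,0.7,0],[0,3.6,1.7,2.5,-0.63,1.36,0],[0,7.2,3.3,4.9,-1.26,2.72,0],[0,10.9,5.1,7.1,-1.9,4.1,0],[0,14.7,6.8,9.3,-2.5,5.45,0],[0,18.5,8.6,11.4,-3.15,6.8,0],[0,22.4,10.3,13.3,-3.8,8.2,0],[0,26.3,12.1,15.1,-4.4,9.5,0],[0,30.2,14.0,16.9,-5.0,10.9,0],[0,34.2,15.8,18.5,-5.66,12.25,0],[0,38.2,17.7,20.0,-6.3,13.6,0],[0,40.2,18.6,20.7,-6.6,14.3,0],[0,42.3,19.5,21.3,-6.9,15.0,0],[0,42.3,19.5,21.3,-6.9,15.0,0]]
  ]
}}

```text
time_s: 8.62
position: [0.6747, 0.1273, 0.1764]
tool_rot: [[-0.879, 0.226, 0.42], [-0.406, 0.104, -0.908], [-0.249, -0.968, 0.0]]
ft_force: [-0.9, -0.4, 0.1]
grip_width: 0.0856
```

```bash
python3 look.py 9; python3 arc.py 1,2,3,4,5,6,7,8,9,10,12
```

```text
8.6167 [-1.4 33.6 68.4  6.9 65.2 61.6] [-0.93 -0.44  0.15] [0.6747 0.1273 0.1764]
1.0 [2.7 1.3 0.8] [-0.42  0.91  0.  ]
2.0 [5.5 2.5 1.6] [-0.84  1.82  0.  ]
3.0 [8.2 3.8 2.4] [-1.26  2.72  0.  ]
4.0 [11.   5.1  3. ] [-1.68  3.63  0.  ]
5.0 [13.8  6.4  3.7] [-2.1   4.54  0.  ]
6.0 [16.6  7.7  4.2] [-2.52  5.45  0.  ]
7.0 [19.4  9.   4.7] [-2.94  6.35  0.  ]
8.0 [22.2 10.3  5.2] [-3.36  7.26  0.  ]
9.0 [25.  11.6  5.6] [-3.78  8.17  0.  ]
10.0 [27.8 12.9  6. ] [-4.19  9.08  0.  ]
12.0 [33.5 15.5  6.5] [-5.03 10.89  0.  ]
```

View pics/s9.png

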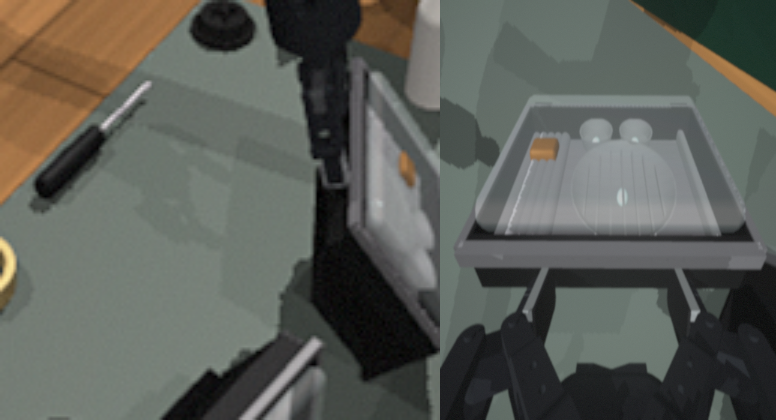

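Emit:
{"fn": "carry_out", "kwargs": {
  "targets": [
    [[0,1.3,0.6,0.4,-0.2,0.45,0],[0,2.7,1.3,0.8,-0.42,0.9,0],[0,4.1,1.9,1.2,-0.6,1.4,0],[0,5.5,2.5,1.6,-0.84,1.8,0],[0,6.8,3.2,2.0,-1.0,2.3,0],[0,8.2,3.8,2.4,-1.26,2.7,0],[0,9.6,4.5,2.7,-1.5,3.2,0],[0,11.0,5.1,3.0,-1.7,3.6,0],[0,11.0,5.1,3.0,-1.7,3.6,0]]
  ]
}}

```text
time_s: 9.47
position: [0.6859, 0.1324, 0.1797]
tool_rot: [[-0.893, 0.165, 0.419], [-0.413, 0.075, -0.908], [-0.181, -0.983, 0.001]]
ft_force: [-0.1, 0.2, -0.1]
grip_width: 0.0857
```

```bash
python3 look.py 10; python3 arc.py 1,2,3,4,5,6,7,8,9,10,12
```

```text
9.4667 [-0.2 35.9 62.7  4.6 72.  63.9] [-0.15  0.2  -0.14] [0.6859 0.1324 0.1797]
1.0 [2.8 1.3 0.6] [-0.42  0.91  0.  ]
2.0 [5.6 2.6 1.2] [-0.84  1.82  0.  ]
3.0 [8.4 3.9 1.7] [-1.26  2.72  0.  ]
4.0 [11.2  5.2  2.2] [-1.68  3.63  0.  ]
5.0 [14.   6.5  2.6] [-2.1   4.54  0.  ]
6.0 [16.8  7.8  2.9] [-2.52  5.45  0.  ]
7.0 [19.7  9.1  3.2] [-2.94  6.35  0.  ]
8.0 [22.5 10.4  3.5] [-3.36  7.26  0.  ]
9.0 [25.3 11.7  3.6] [-3.78  8.17  0.  ]
10.0 [28.2 13.   3.8] [-4.19  9.08  0.  ]
12.0 [33.9 15.6  3.9] [-5.03 10.89  0.  ]
```

View pics/s10.png

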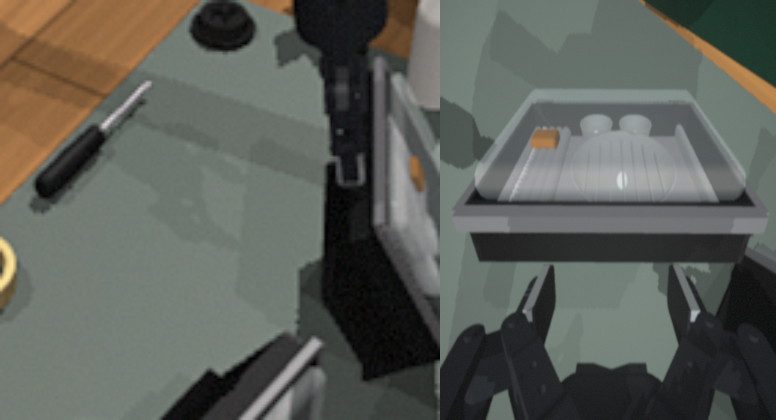

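The contact force has gone to zero and the lamp has passed its balance and is leaving the fingers. I'll back away slightly and let it settle.

Emit:
{"fn": "carry_out", "kwargs": {
  "targets": [
    [[0,0,0,0,0,0,0],[0,-5,-2,0,0,0,0],[0,-10,-5,0,0,0,0],[0,-15,-7,0,0,0,0],[0,-20,-9,0,0,0,0],[0,-25,-12,0,0,0,0],[0,-25,-12,0,0,0,0],[0,-25,-12,0,0,0,0],[0,-25,-12,0,0,0,0],[0,-25,-12,0,0,0,0]]
  ]
}}

```text
time_s: 10.4
position: [0.6606, 0.1202, 0.1796]
tool_rot: [[-0.893, 0.165, 0.419], [-0.412, 0.075, -0.908], [-0.182, -0.983, 0.001]]
ft_force: [0.9, 0.3, -0.0]
grip_width: 0.0853
```

```bash
python3 - <<'E'
from h import *
from rig import env,get_image
print(env.observe()["ft_force"])
cv2.imwrite("pics/s11.png",get_image("scene")["img"][:,:,::-1]);cv2.imwrite("pics/t11.png",get_image("top")["img"][:,:,::-1])
E
```

```text
[ 0.88452645  0.29360808 -0.03356228]
```

View pics/s11.png

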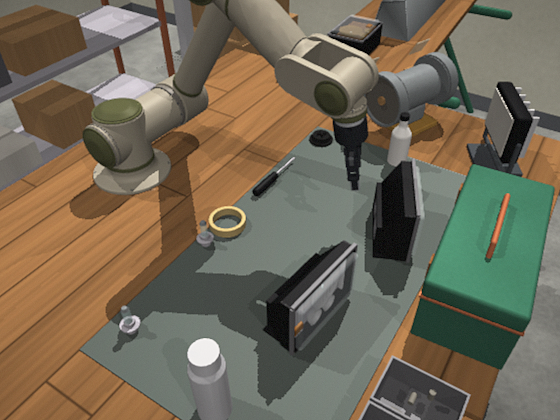

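View pics/t11.png

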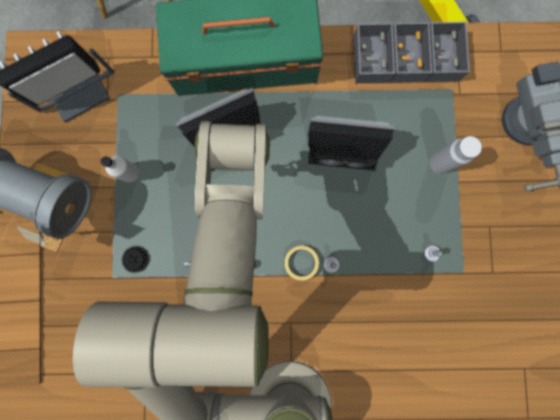

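The lamp stands: scene image, (397,212), top at about (400,165). I'll retract well clear and check that it stayed in place.

Emit:
{"fn": "carry_out", "kwargs": {
  "targets": [
    [[0,-15,-8,5,0,0,0],[0,-35,-16,12,0,0,0],[0,-55,-25,20,0,0,0],[0,-75,-35,30,0,0,0],[0,-95,-44,45,0,0,0],[0,-115,-54,60,0,0,0],[0,-135,-63,75,0,0,0],[0,-155,-72,85,0,0,0],[0,-170,-100,95,0,0,0],[0,-180,-130,100,0,0,0],[0,-190,-160,100,0,0,0],[0,-200,-190,100,0,0,0],[0,-210,-220,100,0,0,0],[0,-220,-245,100,0,0,0],[0,-225,-260,100,0,0,0],[0,-225,-260,100,0,0,0],[0,-225,-260,100,0,0,0]]
  ]
}}

```text
time_s: 11.92
position: [0.4355, -0.1402, 0.2797]
tool_rot: [[-0.893, 0.166, 0.418], [-0.411, 0.075, -0.909], [-0.182, -0.983, 0.001]]
ft_force: [0.5, 0.7, 0.2]
grip_width: 0.0855
```

```bash
python3 - <<'E'
from h import *
from rig import env,get_image
s=env.observe();print(s["time_s"],s["ft_force"],s["position"])
d=pickle.load(open("im0.pkl","rb"))
N={n:get_image(n) for n in("scene","top")};T,S=N["top"],N["scene"]
# expected standing corners
for nm,a,z in(("rear bottom",0,.004),("rear top flange",.080,.162),("front top",.088,.162),("front bottom",.088,.004)):
    P=[HINGE*[1,1,0]+a*f+k*w+[0,0,z] for k in(.106,-.106)];print(nm,proj(T,P).round(0).tolist(),proj(S,P).round(0).tolist())
im=S["img"][:,:,::-1].copy();cv2.imwrite("pics/s12.png",im)
cv2.imwrite("pics/t12.png",T["img"][:,:,::-1])
cv2.imwrite("pics/z12.png",np.hstack([cv2.resize(T["img"][80:200,160:280],(390,390)),cv2.resize(S["img"][150:270,350:450],(390,468))[:390]])[:,:,::-1])
E
```

```text
11.9167 [0.51288961 0.73509328 0.16052927] [ 0.43545122 -0.14017536  0.27965408]
rear bottom [[203.0, 164.0], [268.0, 133.0]] [[374.0, 203.0], [374.0, 260.0]]
rear top flange [[177.0, 124.0], [252.0, 89.0]] [[413.0, 159.0], [419.0, 215.0]]
front top [[176.0, 121.0], [251.0, 86.0]] [[416.0, 159.0], [423.0, 216.0]]
front bottom [[190.0, 137.0], [255.0, 107.0]] [[406.0, 206.0], [410.0, 263.0]]
```

View pics/s12.png

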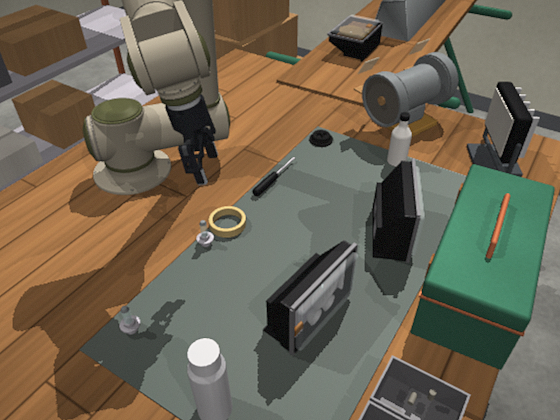

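View pics/t12.png

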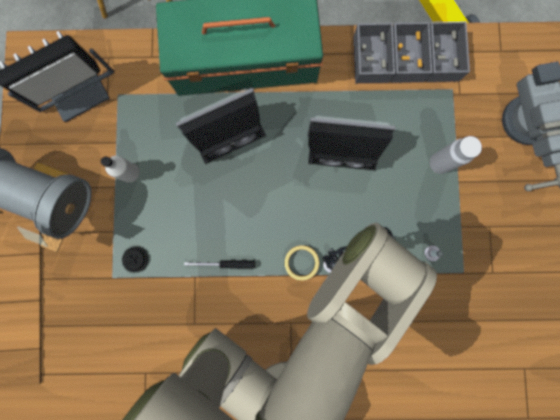

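View pics/z12.png

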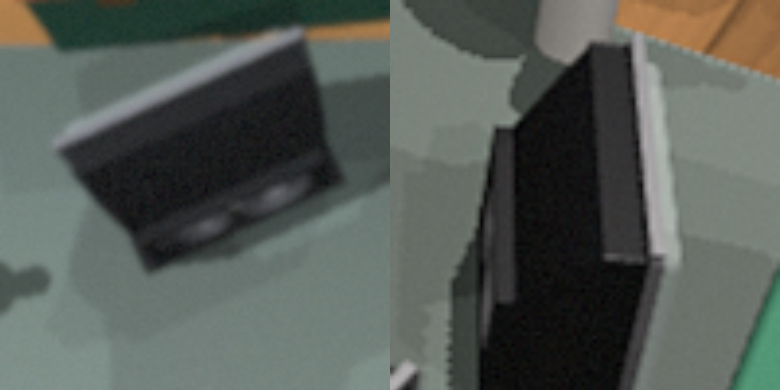

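The lamp stands upright. Its top-view flange corners are at (177,125) and (252,89), against predicted (177,124) and (252,89) for tipping in place. The bulb sockets face the robot and the other objects look where they were. Handing in.

```bash
python3 -c "
from rig import env
print(env.close_job())"
```

```text
the job is handed in; nothing more can be done
None
```

The headlamp now stands by itself on its flat underside with the bulb sockets towards the robot. I hooked both open fingertips under its top flange and turned it about its lower rear edge until it passed its balance and went the rest of the way by itself. I then backed off, retracted and handed in at about 12 s of the 40 s.

**In place:** In the last top view the flange corners were about a pixel (roughly 3 mm) or less from where pure tipping about the starting edge would put them.

**Forces:** Contact forces in the readings between moves were at most about 4 N. The wrist view showed the fingers under the flange throughout, never on the lens.

**Other objects:** By eye, nothing else had moved and the robot was touching nothing. The arm partly hid bulb A in the top view, but the scene view showed it standing in its place.

**Disagreements:**
- The open fingertips sat about 10 mm farther back than the 22 mm reach given, so I moved in farther before pushing.
- My first fit of the arm's geometry was off by up to 64 mm. A refit was good to under 1 mm before I used it.

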